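Fetch the ring nut from under the bench shelf

ROBOT

A 6-joint arm with a two-finger parallel gripper is mounted at the origin on the work surface. World frame = base frame: x ahead of the robot, y to its left, z up, the work surface at z = 0. Lengths are in m, angles in rad, forces in N, time in s.
With the tool pointing down it reaches from about 0.35 to 0.8 m from the base axis. Payload 7.3 kg.
Tool frame: the origin (TCP) lies at the very end of the fingers, on their centre line; the grasp point (between the pads) lies bot.grip_point_offset behind it (bot.grip_point_offset is the distance from the TCP to the grasp point, in m); z points along the fingers, y is the line along which they close (so a half turn about z gives the same grasp; the last joint's range is limited). The gripper opens to 85 mm and grips with 20 to 120 N. Pads are 22 mm wide; open, the fingers measure 114 mm over their backs; the gripper's body (76 mm by 85 mm) begins 54 mm behind the grasp point. The pads swing forward as they close: fully open they stand 13 mm farther back than shut.
Start: joints at [-0.146, 0.342, 1.524, -0, 1.275, -0.146], TCP at [0.525, 0, 0.231] pointing down, gripper open.
Joint ranges: [-2.53, 2.53], [-0.77, 2.02], [0.04, 2.7], [-1, 4.14], [0.28, 2.66], [-3.11, 3.11]. Speed limits (rad/s): [2.57, 2.57, 3.14, 3.14, 3.14, 3.14].

INTERFACE

Orientations are given as a unit quaternion [x, y, z, w].
In Python, from bench import bot gives the robot as it stands. The module is installed in compiled form; this text tells all that it offers.
- The arm moves only by the shell command python3 -m crank 'ROWS' [OPENING] [FORCE]. ROWS is JSON, a list of rows, each a list of 2 entries, a list of its own where there are three numbers: the shift along the world's x, y, z in m, then the turn about the world's z in degrees. A call has 1 to 8 rows; each row shifts and turns the commanded pose from where the row before left it; what a row does not reach is not made up. A row lasts 1/8 s, in which the tool goes at most 62.5 mm and 10.7 degrees, less where a joint would pass 70% of its speed; a pose out of reach is approached as far as the arm can. A call with a gripper value outside its range is refused whole. OPENING is the opening, from 0 (shut) to 1 (fully open), set as the call begins (- or left out, the last holds). The fingers move at their own pace and stop on an object; FORCE is the grip in N (left out, the last holds). Time passes only in rows, so rows that do not move let the fingers close. It gives the time, the measured TCP pose, the force, the opening and the grip force at its end, in the units of the state.
- bot.get_obs(): the state, without advancing time (a new reading comes with each control period).
- bot.camera(name): name is "scene" or "side" or "wrist"; returns a dict with "frame" (480x640x3 uint8, blue, green, red), "fov_y" (degrees; the focal length in pixels is half the picture's height over the tangent of half this angle, whatever the lens; pixels are square), "cx", "cy" (the principal point, pixels), "R" (3x3) and "t" (3): a world point X has camera coordinates R X + t. Camera axes: x right, y down, z forward; pixel columns grow to the right and rows downward; lengths in m; the calibration is good to about 2 mm. A picture is of the moment at which its call begins. There is no depth.
- bot.close_job(): hands the job in; it is judged then, once.
The state is a dict: "time_s": time; "q": joint angles; "qd": joint speeds; "effort": joint torques, N m; "tool_pos": TCP position; "tcp_rot": TCP orientation; "contact_force": force on the tool from outside, world axes, zero at the start; "wrist_torque": the same for the moment, N m; "grip_width": finger opening in m; "grasp_force": force on a finger pad.
Only numpy, scipy, OpenCV 4.12 (cv2) and the standard library are available. Lean on these libraries where they do the work, as an engineer would, in place of code of your own. Each camera call takes 0.05 s, during which the arm holds its last target. There are 200 camera calls.

TASK

A steel ring nut has rolled under the low bench shelf and lies out of sight up against the cable trunking, which runs askew beneath the shelf. Take the flat hook by its handle, slide it in under the open front of the shelf, feel your way gently along the trunking until the foot of the hook is behind the nut, and draw the nut out until it lies flat and wholly clear in front of the shelf. Then leave the hook lying on the bench, clear of the shelf too; fetch the nut with the hook and not the fingers, push gently on shelf and trunking alike, and do not disturb the other things.

Things in the scene. Friction and masses are not known exactly. Their poses are not given: they have to be found in the camera images.
- hook: cranked flat steel hook, 190 g, lying flat. Origin on the bench under mid grip, x to the tip, y to the side its foot points, z up. Black handle x -60..35 mm, 22 wide (y), 24 high, axis 34 above the bench; crank x 35..78 goes down; blade x 75..225, 16 wide, 5 thick, on the bench; at its end the side foot, 10 wide (x 215..225), from y -8 to 68, 5 thick, round ends. Centre of mass x about 100.
- nut: slotted steel ring nut lying flat on the bench under the shelf: 34 mm outside, 20 bore, 10 high, 45 g. Origin at the centre of its underside, z up. Before it is fetched its rim is 0.5 to 2.5 mm from the front face of the trunking.
- rack: fixed grey steel shelf, stood askew over the trunking. Origin on the bench under its middle, x from the front edge inward, y along it, z up. Board 240 deep (x -120..120 mm) by 380 long (y -190..190), underside 40 above the bench, top 56. Feet 22 square at the corners (y 166..188 and -166..-188), else open all round. The front (x -120) faces robot's right. Bin and rocker stand 70 mm or more behind the front edge.
- hook_toe (a point): end of the hook's foot (x 220, y 63 mm on the hook, at its underside).
- bolt_bin: small blue bin of bolts, 100 x 85 x 50 mm, on the shelf; leave it alone. Origin under its middle.
- rocker: dark rocker on a 70 mm shaft stub, about 35 high, on the shelf; leave it alone. Origin under its middle.
- spray_can: upright spray can, 66 mm wide, 200 high, on the bench beyond the work; leave it alone. Origin under its middle.
- hammer: hammer with green handle, 260 mm long, lying on the bench beyond the work; leave it alone. Origin under the middle of its length.
- rack_front (a point): middle of the shelf's front edge, at bench height; axes as rack. Below the shelf, unmeasured, runs fixed white PVC cable trunking, 27 wide, 25 high, on the bench, seen only where it leaves the ends. Its front face is 90 to 125 mm in from the front edge at mid length, and askew by up to 0.4 rad: nearer the front edge at the shelf's -y end. Rigid to touch; over 20 N breaks its clips.

How it is judged:
On the way, in this order (a step that is already met when the one before it is completed fails the run):
1. the foot of the hook is under the shelf (x of hook_toe in the frame of rack above -0.09 m), for 0.1 s.
2. the hook has drawn the nut out from under the shelf (x of nut in the frame of rack below -0.145 m), for 0.1 s.
At the end, for the whole second after the job is handed in: the nut lies flat and still on the bench, its centre at least 25 mm in front of the shelf's front edge, so wholly clear of it; the hook lies flat and still on the bench, its toe clear of the shelf's front edge; the hand is off both (x of nut in the frame of rack below -0.145 m and height (world z) of nut below 0.004 m and angle between each of nut, hook's own z axis and vertical below 0.1 rad and linear speed of each of nut, hook below 0.01 m/s and x of hook_toe in the frame of rack below -0.125 m and height (world z) of hook below 0.005 m); the robot touches nothing.
It fails at once if the hook or the nut is pushed against the cable trunking with more than 20 N (contact force between any of hook, nut and cable_trunking above 20 N).
It fails at once if the hook strikes or presses the shelf with more than 20 N (contact force between hook and rack above 20 N).
It fails at once if the fingers touch the nut or the shelf (contact force between the fingers and nut above 0.5 N or contact force between the fingers and rack above 3 N).
It fails at once if a bystander is moved more than 15 mm (distance of any of bolt_bin, rocker, spray_can, hammer from where it was at the start of the episode above 0.015 m).
It also fails if it takes over 72 s, if anything falls off the work surface, if the arm or the gripper's body presses on something with over 40 N, if the wrist force passes 120 N, or if a joint passes its speed limit or range.

## Working session

There is one attempt and no reset: what is moved stays moved. The work goes in short steps, Python scripts to look and compute and a shell command to move; the robot and the scene stay as the last step left them, time stands still between calls to the robot, and variables do not carry over. Pictures are saved under pics/ and viewed, at most 10 in all, crops included, and the job is handed in when it is done.

```bash
mkdir -p pics
python3 - <<'E'
from bench import bot
import cv2,numpy as np,pickle
d={}
for n in ["scene","side","wrist"]:
    c=bot.camera(n); d[n]=c; cv2.imwrite(f"pics/{n}0.png",c["frame"])
    print(n,c["fov_y"],c["cx"],c["cy"],(-c["R"].T@c["t"]).round(3),c["R"][2].round(2))
pickle.dump(d,open("c0.pkl","wb"))
print(bot.get_obs(),bot.grip_point_offset)
E
```

```text
scene 50.624172980142575 312.59272006112536 229.4093880228022 [1.225 0.635 0.725] [-0.54 -0.6  -0.59]
side 56.656771348879374 318.37834623721034 238.99023221285174 [ 0.383 -0.529  0.655] [ 0.3   0.61 -0.73]
wrist 64.74997174722502 320.4148886065439 239.25288272787628 [0.523 0.068 0.373] [-0.   -0.27 -0.96]
{'time_s': 0.15, 'q': array([-1.45988165e-01,  3.42562381e-01,  1.52476899e+00, -1.62580615e-05,
        1.27543439e+00, -1.46009486e-01]), 'qd': array([-0.00075901, -0.00198306, -0.00370515, -0.00063107,  0.00032782,
       -0.00019082]), 'effort': array([ 1.24654900e-03, -4.33907533e+01, -2.46148127e+01, -9.02174702e-05,
        5.71925848e-03,  3.60333468e-05]), 'tool_pos': array([5.24701482e-01, 6.74357030e-05, 2.30795759e-01]), 'tcp_rot': array([ 7.07097445e-01,  7.07115874e-01, -3.56244359e-04, -4.66043046e-04]), 'contact_force': array([-0.38386444, -0.34643946, -1.09999876]), 'wrist_torque': array([-0.00373019,  0.0144573 ,  0.01557041]), 'grasp_force': 0.0, 'grip_width': 0.08531619429958023} 0.0187
```

View pics/scene0.png

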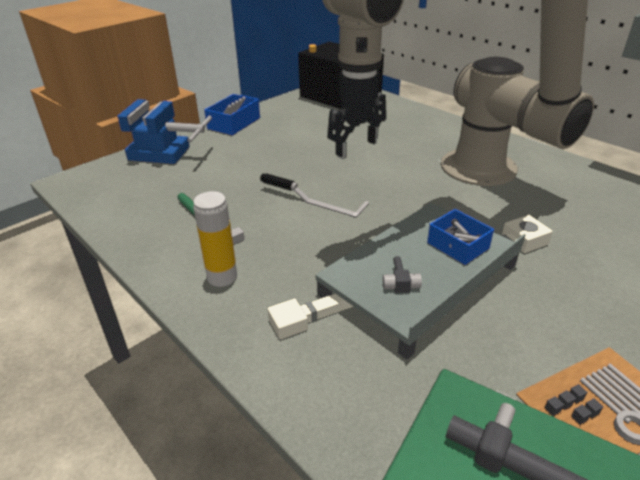

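View pics/side0.png

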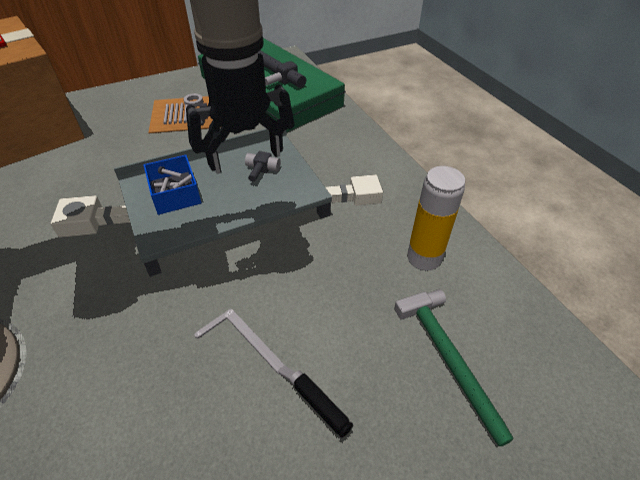

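The side view shows the shelf, with its front facing -y and its front edge running from about (137,250) to (330,205). The trunking stubs show at (120,215) and (340,193). The hook's elbow is at (230,313), its toe at (197,335) and its handle end at (345,430). I'll zoom in for exact corners.

Run:
```python
import cv2,pickle
d=pickle.load(open("c0.pkl","rb")); f=d["side"]["frame"]
a=cv2.resize(f[140:290,40:240],None,fx=4,fy=4,interpolation=cv2.INTER_CUBIC)
cv2.imwrite("pics/cropL.png",a)
b=cv2.resize(f[145:245,260:400],None,fx=4,fy=4,interpolation=cv2.INTER_CUBIC); h=cv2.resize(f[300:440,185:365],None,fx=4,fy=4,interpolation=cv2.INTER_CUBIC)
cv2.imwrite("pics/cropR.png",b);cv2.imwrite("pics/cropH.png",h)
```

```text
(no output)
```

View pics/cropL.png

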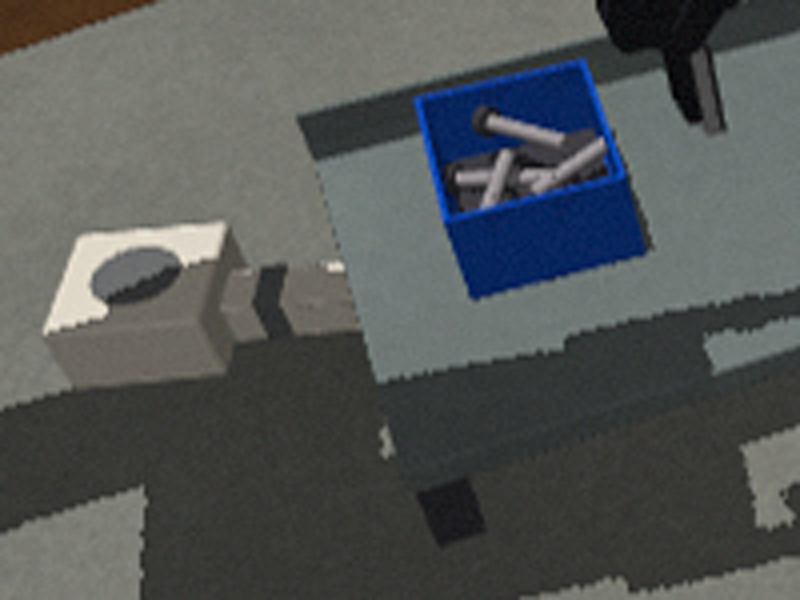

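View pics/cropR.png

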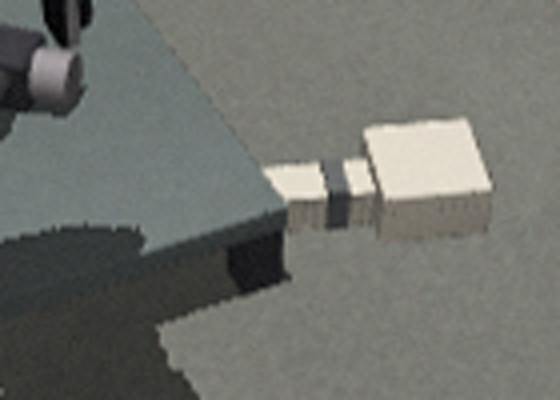

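View pics/cropH.png

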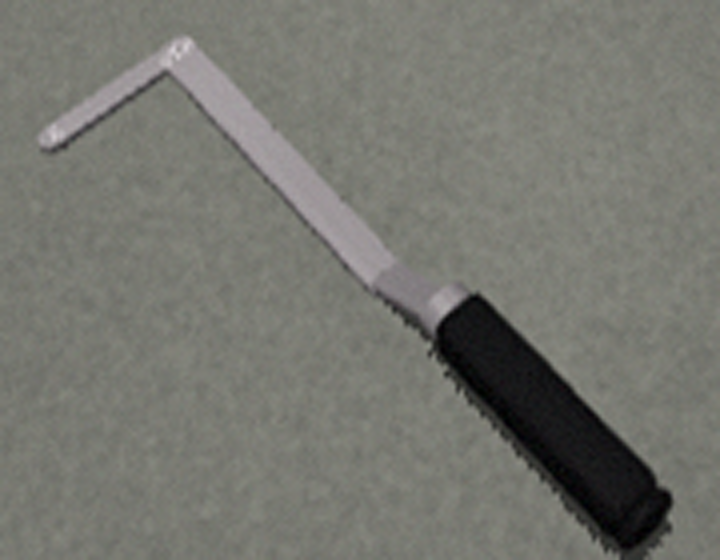

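The crops give the rack corners, the trunking base edges at both ends, and the hook's elbow (181,48) and toe (52,137) markers in crop pixels. Next I'll turn these into poses.

```bash
cat > h.py <<'E'
import numpy as np
def ray(c,u,v,z):
    f=240/np.tan(np.radians(c["fov_y"])/2)
    d=c["R"].T@np.array([(u-c["cx"])/f,(v-c["cy"])/f,1]); o=-c["R"].T@c["t"]
    return o+d*(z-o[2])/d[2]
def hookpose(c,elbow,toe,hs,hz=.034):
    e=ray(c,*elbow,.005)[:2]; t=ray(c,*toe,.005)[:2]; h=ray(c,*hs,hz)[:2]
    return e,t,h
E
python3 - <<'E'
import pickle,numpy as np; from h import *
c=pickle.load(open("c0.pkl","rb"))["side"]
L=lambda u,v,z:ray(c,40+u/4,140+v/4,z)[:2]
R=lambda u,v,z:ray(c,260+u/4,145+v/4,z)[:2]
H=lambda u,v,z:ray(c,185+u/4,300+v/4,z)[:2]
FL=L(405,490,.04);BL=L(298,117,.056);FR=R(286,208,.056);FR2=R(288,232,.04);fl=L(440,546,0);fr=R(290,277,0)
for n,p in dict(FL=FL,BL=BL,FR=FR,FR2=FR2,footL=fl,footR=fr).items(): print(n,p.round(4))
print("len",np.linalg.norm(FL-FR),np.linalg.norm(FL-BL))
ry=(FL-FR)/np.linalg.norm(FL-FR); rx=np.array([ry[1],-ry[0]]); 
F=(FL+FR)/2; o=F+.12*rx
print("rack origin",o,"yaw deg",np.degrees(np.arctan2(rx[1],rx[0])),rx,ry)
for n,p in dict(tl1=L(237,343,0),tl2=L(362,330,0),tr1=R(290,232,0),tr2=R(375,228,0),trt1=R(288,199,.025),trt2=R(372,193,.025)).items():
    q=p-o; print(n,p.round(4),"rack",(q@rx).round(4),(q@ry).round(4))
e=H(181,50,.005);t=H(52,137,.005);h=H(650,515,.034);hm=H(457,312,.034);b=H(382,275,.005)
print("hook e",e,"toe",t,"hend",h,"hstart",hm,"b75",b,np.linalg.norm(e-t),np.linalg.norm(e-h))
for a,bb in((h,e),(b,e)): print(np.degrees(np.arctan2(*(bb-a)[::-1])))
print(np.degrees(np.arctan2(*(t-e)[::-1]))-90)
E
```

```text
FL [0.3237 0.0686]
BL [0.3245 0.3416]
FR [0.7023 0.0606]
FR2 [0.7034 0.0597]
footL [0.3278 0.0661]
footR [0.7092 0.0663]
len 0.3787064034441123 0.27299606177529184
rack origin [0.51554842 0.18459578] yaw deg 88.78972465553198 [0.02112172 0.99977691] [-0.99977691  0.02112172]
tl1 [0.2614 0.245 ] rack 0.055 0.2554
tl2 [0.3209 0.2267] rack 0.038 0.1955
tr1 [0.7253 0.0975] rack -0.0826 -0.2115
tr2 [0.7683 0.0803] rack -0.099 -0.2549
trt1 [0.7231 0.097 ] rack -0.0832 -0.2093
trt2 [0.7656 0.0818] rack -0.0975 -0.2522
hook e [ 0.4363628  -0.07808369] toe [ 0.37469821 -0.09560842] hend [ 0.5182391  -0.34737912] hstart [ 0.48921813 -0.25193117] b75 [ 0.47407248 -0.21218109] 0.06410645711549341 0.2814671499656105
106.91131464699794
105.70657140914601
-254.13514655279832
```

```bash
python3 -m crank '[[[-0.004,-0.05,0],4],[[-0.004,-0.05,0],4],[[-0.004,-0.05,0],4],[[-0.004,-0.05,0],4],[[-0.004,-0.05,0],0],[[-0.005,-0.05,0],0],[[0,0,-0.05],0],[[0,0,0],0]]' 1 60
python3 - <<'E'
from bench import bot
import cv2,numpy as np; from h import *
for n in("side","wrist"):
    c=bot.camera(n);f=c["frame"];cv2.imwrite(f"pics/{n}1.png",f)
c=bot.camera("wrist")
m=(f.max(2)<45).astype(np.uint8); cs,_=cv2.findContours(m,0,2)
for k in cs:
    if cv2.contourArea(k)>800:
        r=cv2.minAreaRect(k);bx=cv2.boxPoints(r);print(cv2.contourArea(k),r,[ray(c,*p,.04)[:2].round(4) for p in bx],ray(c,*r[0],.04))
o=bot.get_obs();print(o["tool_pos"],o["contact_force"])
E
```

```text
time_s: 1.15
tool_pos: [0.4978, -0.2989, 0.1776]
tcp_rot: [0.602, 0.798, 0.0, -0.005]
contact_force: [-0.4, 0.7, 0.5]
grip_width: 0.0856
grasp_force: 0.0
61453.0 ((319.5, 389.0), (180.0, 639.0), 90.0) [array([ 0.2642, -0.4309]), array([ 0.7647, -0.287 ]), array([ 0.8553, -0.4528]), array([ 0.2749, -0.6202])] [ 0.53828911 -0.4410344   0.04      ]
3252.0 ((324.0, 229.5), (125.0, 28.0), 90.0) [array([ 0.4789, -0.2588]), array([ 0.4988, -0.2531]), array([ 0.5275, -0.3488]), array([ 0.5057, -0.355 ])] [ 0.50207745 -0.30176931  0.04      ]
[ 0.5007969  -0.299871    0.18292069] [-0.1985263  -0.25284898 -0.12093641]
```

View pics/wrist1.png

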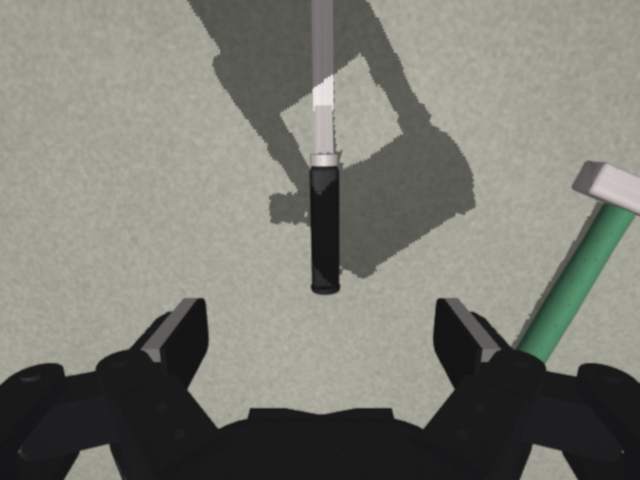

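The wrist view shows the handle centred between the fingers, at (324,230), and parallel to them. The hammer is well clear on the right. I'll descend and grip.

```bash
python3 -m crank '[[[0.002,0,-0.05],0],[[0,0,-0.05],0],[[0,0,-0.04],0],[[0,0,-0.025],0],[[0,0,0],0]]' 1 60
python3 -m crank '[[[0,0,0],0],[[0,0,0],0],[[0,0,0],0],[[0,0,0],0],[[0,0,0],0],[[0,0,0],0]]' 0 90
```

```text
time_s: 1.92
tool_pos: [0.5024, -0.2994, 0.0164]
tcp_rot: [0.601, 0.799, 0.0, -0.0]
contact_force: [0.6, -1.1, 0.1]
grip_width: 0.0853
grasp_force: 0.0
time_s: 2.68
tool_pos: [0.5023, -0.3003, 0.0168]
tcp_rot: [0.602, 0.799, 0.0, 0.001]
contact_force: [-0.4, -1.2, 4.6]
grip_width: 0.0207
grasp_force: 87.9
```

```bash
python3 -m crank '[[[0,0,0.001],-4],[[0,0,0],-8],[[0,0,0],-8],[[0.01,0.01,0],-8],[[0.015,0.025,0],-6],[[0.015,0.025,0],0],[[0.015,0.025,0],0],[[0.003,0.01,0],0]]'
python3 -m crank '[[[0,0,0],0],[[0,0,0],0]]'
python3 - <<'E'
from bench import bot
import cv2,numpy as np; from h import *
c=bot.camera("side");f=c["frame"];cv2.imwrite("pics/side2.png",f)
cv2.imwrite("pics/crop2.png",cv2.resize(f[180:380,210:410],None,fx=3,fy=3,interpolation=cv2.INTER_CUBIC))
o=bot.get_obs();print(o["tool_pos"],o["contact_force"],"can",ray(c,427,262,0))
E
```

```text
time_s: 3.68
tool_pos: [0.5606, -0.2041, 0.0172]
tcp_rot: [0.809, 0.588, 0.0, 0.0]
contact_force: [-0.0, -2.2, 2.4]
grip_width: 0.0206
grasp_force: 87.9
time_s: 3.92
tool_pos: [0.5594, -0.2053, 0.0171]
tcp_rot: [0.809, 0.588, -0.0, -0.0]
contact_force: [-0.3, 1.0, 1.5]
grip_width: 0.0209
grasp_force: 87.9
[ 0.5594413  -0.20541121  0.01711765] [-0.35717275  1.60721897  0.74678564] can [ 0.81208271 -0.12944947  0.        ]
```

View pics/crop2.png

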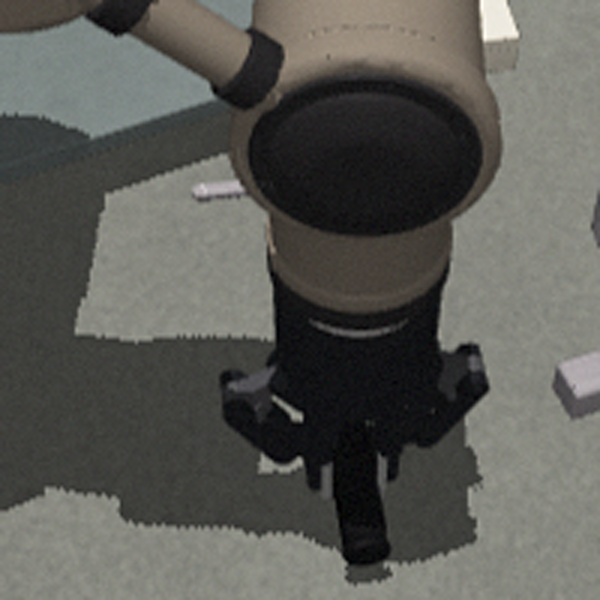

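The toe shows at full-image (277.7,242.7), pointing left along the front edge as planned. I'll slide in 60 mm and check the toe ray.

```bash
python3 - <<'E'
import pickle; from h import *
print(ray(pickle.load(open("c0.pkl","rb"))["side"],277.7,242.7,.005))
E
python3 -m crank '[[[0.003,0.01,0],0],[[0.003,0.01,0],0],[[0.003,0.01,0],0],[[0.003,0.01,0],0],[[0.003,0.01,0],0],[[0.004,0.007,0],0],[[0,0,0],0],[[0,0,0],0]]'
```

```text
[0.57232211 0.03707798 0.005     ]
time_s: 4.97
tool_pos: [0.579, -0.1476, 0.0172]
tcp_rot: [0.809, 0.588, 0.0, -0.0]
contact_force: [0.5, 1.5, 1.1]
grip_width: 0.0205
grasp_force: 87.8
```

```bash
for i in 1; do python3 -m crank '[[[0.001,0.004,0],0],[[0.001,0.004,0],0],[[0.002,0.004,0],0],[[0.001,0.004,0],0],[[0,0,0],0]]'; done
python3 -m crank '[[[0.001,0.003,0],0],[[0.001,0.003,0],0],[[0,0,0],0]]'
```

```text
time_s: 5.6
tool_pos: [0.5843, -0.1313, 0.0173]
tcp_rot: [0.809, 0.588, 0.0, -0.0]
contact_force: [-0.5, 0.8, 1.1]
grip_width: 0.0208
grasp_force: 87.8
time_s: 5.98
tool_pos: [0.5861, -0.1256, 0.0173]
tcp_rot: [0.809, 0.588, 0.0, -0.0]
contact_force: [0.2, -0.3, 0.5]
grip_width: 0.0206
grasp_force: 87.8
```

```bash
python3 -m crank '[[[0.001,0.003,0],0],[[0,0,0],0]]' | grep -E 'pos|contact'
python3 -m crank '[[[0.001,0.003,0],0],[[0,0,0],0]]'| grep -E 'pos|contact'
```

```text
tool_pos: [0.5871, -0.1227, 0.0173]
contact_force: [0.3, -0.4, 0.2]
tool_pos: [0.5882, -0.1197, 0.0173]
contact_force: [0.9, -0.3, 0.2]
```

```bash
python3 -m crank '[[[0.001,0.003,0],0],[[0,0,0],0]]' | grep -E 'pos|contact'
python3 -m crank '[[[0.001,0.002,0],0],[[0,0,0],0]]'| grep -E 'pos|contact'
```

```text
tool_pos: [0.5891, -0.1166, 0.0173]
contact_force: [-0.8, -0.1, 1.1]
tool_pos: [0.5901, -0.1148, 0.0173]
contact_force: [0.1, -0.9, 0.8]
```

```bash
python3 -m crank '[[[0.0005,0.0015,0],0],[[0,0,0],0]]' | grep -E 'pos|contact'
```

```text
tool_pos: [0.5906, -0.1134, 0.0173]
contact_force: [0.5, -0.9, 0.9]
```

```bash
python3 -m crank '[[[0.0005,0.0015,0],0],[[0,0,0],0]]' | grep -E 'pos|contact'
```

```text
tool_pos: [0.5911, -0.1119, 0.0173]
contact_force: [-0.5, -1.5, 0.7]
```

```bash
python3 -m crank '[[[0.0003,0.001,0],0],[[0,0,0],0]]' | grep -E 'pos|contact'
```

```text
tool_pos: [0.5914, -0.1109, 0.0173]
contact_force: [-1.1, -0.9, 0.5]
```

```bash
python3 -m crank '[[[0.0003,0.001,0],0],[[0,0,0],0]]' | grep -E 'pos|contact'
```

```text
tool_pos: [0.5916, -0.1099, 0.0173]
contact_force: [0.0, -1.4, 1.5]
```

```bash
python3 -m crank '[[[0.0003,0.001,0],0],[[0,0,0],0]]' | grep -E 'pos|contact'
```

```text
tool_pos: [0.5919, -0.1091, 0.0173]
contact_force: [-0.5, -3.8, 1.0]
```

```bash
python3 -m crank '[[[0.0003,0.001,0],0],[[0,0,0],0]]' | grep -E 'pos|contact'
```

```text
tool_pos: [0.5919, -0.1091, 0.0173]
contact_force: [-2.2, -7.9, 1.5]
```

```bash
python3 -m crank '[[[0.0003,0.001,0],0],[[0,0,0],0]]' | grep -E 'pos|contact|tor';python3 -c "
from bench import bot
o=bot.get_obs();print(o['contact_force'],o['wrist_torque'])"
```

```text
tool_pos: [0.592, -0.1092, 0.0174]
contact_force: [-3.5, -11.3, 0.9]
[ -3.54392674 -11.32309385   0.89842522] [-1.60295696  0.48050676  0.08277161]
```

```bash
python3 -m crank '[[[-0.0006,-0.0016,0],0],[[0,0,0],-1],[[0,0,0],0],[[0.0003,0.001,0],0],[[0,0,0],0]]' | grep -E 'pos|contact|tor';python3 -c "
from bench import bot
o=bot.get_obs();print(o['contact_force'],o['wrist_torque'])"
```

```text
tool_pos: [0.5913, -0.1091, 0.0174]
contact_force: [-5.2, -10.2, 3.7]
[ -5.20128379 -10.22691273   3.66807103] [-1.39123157  0.81969712  1.01142926]
```

```bash
python3 -m crank '[[[-0.0004,-0.0012,0],0.6],[[0,0,0],0],[[-0.0045,0.0015,0],0],[[-0.0045,0.0015,0],0],[[-0.0045,0.0015,0],0],[[-0.0045,0.0015,0],0],[[0,0,0],0]]' | grep -E 'pos|contact|tor';python3 -c "
from bench import bot
o=bot.get_obs();print(o['contact_force'],o['wrist_torque'])"
```

```text
tool_pos: [0.5752, -0.1045, 0.0179]
contact_force: [1.2, -9.6, -0.3]
[ 1.21122865 -9.55450341 -0.34415688] [-1.59355429 -0.2120047  -0.55913362]
```

```bash
cat > s.sh <<'E'
python3 -c "
from bench import bot
import numpy as np
o=bot.get_obs();f=o['contact_force'];n=np.array([.313,.95]);t=np.array([-.95,.313])
print(o['time_s'],o['tool_pos'].round(4),'Fn',(f[:2]@n).round(1),'Ft',(f[:2]@t).round(1),'Fz',f[2].round(1),'T',o['wrist_torque'].round(2))"
E
python3 -m crank '[[[-0.0003,-0.001,0],0],[[-0.0045,0.0015,0],0],[[-0.0045,0.0015,0],0],[[-0.0045,0.0015,0],0],[[-0.0045,0.0015,0],0],[[0,0,0],0]]' >/dev/null; sh s.sh
```

```text
10.975 [ 0.5551 -0.0977  0.0175] Fn -4.9 Ft -1.0 Fz 3.1 T [-0.89  0.12 -0.1 ]
```

```bash
python3 -m crank '[[[-0.0045,0.0014,0],0],[[-0.0045,0.0014,0],0],[[-0.0045,0.0014,0],0],[[-0.0045,0.0014,0],0],[[0,0,0],0]]' >/dev/null; sh s.sh
```

```text
11.6 [ 0.5376 -0.0924  0.0175] Fn -6.0 Ft -3.8 Fz 0.1 T [-1.1 -0.2 -0.4]
```

```bash
python3 -m crank '[[[-0.0045,0.0012,0],0],[[-0.0045,0.0014,0],0],[[-0.0045,0.0014,0],0],[[-0.0045,0.0014,0],0],[[-0.0045,0.0014,0],0],[[0,0,0],0]]' >/dev/null; sh s.sh
```

```text
12.35 [ 0.5142 -0.0848  0.0173] Fn -2.0 Ft 0.5 Fz 1.5 T [-0.2   0.07  0.01]
```

```bash
python3 -m crank '[[[-0.0045,0.0012,0],0],[[-0.0045,0.0014,0],0],[[-0.0045,0.0014,0],0],[[-0.0045,0.0014,0],0],[[-0.0045,0.0014,0],0],[[0,0,0],0]]' >/dev/null; sh s.sh
```

```text
13.1 [ 0.4917 -0.0783  0.0173] Fn 0.2 Ft 1.3 Fz 0.4 T [0.14 0.12 0.03]
```

```bash
python3 -m crank '[[[-0.0045,0.0013,0],0],[[-0.0045,0.0014,0],0],[[-0.0045,0.0014,0],0],[[-0.0045,0.0014,0],0],[[-0.0045,0.0014,0],0],[[0,0,0],0]]' >/dev/null; sh s.sh
```

```text
13.85 [ 0.4692 -0.0714  0.0173] Fn 0.5 Ft 1.1 Fz 1.5 T [0.09 0.13 0.07]
```

```bash
python3 -m crank '[[[0.0004,0.0012,0],0],[[0,0,0],0]]' >/dev/null; sh s.sh
```

```text
14.1 [ 0.4702 -0.0706  0.0173] Fn -3.9 Ft 0.9 Fz 1.5 T [-0.21  0.26  0.15]
```

```bash
python3 -m crank '[[[0.0003,0.001,0],0],[[0,0,0],0]]' >/dev/null; sh s.sh
```

```text
14.35 [ 0.4708 -0.0706  0.0173] Fn -8.7 Ft -1.0 Fz 0.2 T [-1.19  0.42  0.29]
```

```bash
python3 -m crank '[[[0.0002,0.0006,0],0],[[0,0,0],0]]' >/dev/null; sh s.sh
```

```text
14.6 [ 0.4709 -0.0706  0.0174] Fn -12.4 Ft -0.3 Fz 1.7 T [-1.65  0.63  0.36]
```

```bash
python3 -m crank '[[[-0.0005,-0.0016,0],0],[[-0.0045,0.0014,0],0],[[-0.0045,0.0014,0],0],[[-0.0045,0.0015,0],0],[[-0.0045,0.0014,0],0],[[0,0,0],0]]' >/dev/null; sh s.sh
```

```text
15.35 [ 0.4536 -0.0657  0.0177] Fn -7.6 Ft -4.0 Fz -0.6 T [-1.36 -0.35 -0.68]
```

```bash
python3 -m crank '[[[-0.0045,0.0014,0],0],[[-0.0045,0.0015,0],0],[[-0.0045,0.0014,0],0],[[-0.0045,0.0015,0],0],[[0,0,0],0]]' >/dev/null; sh s.sh
```

```text
15.975 [ 0.4344 -0.0593  0.0175] Fn -9.4 Ft -3.6 Fz 0.1 T [-1.53 -0.06 -0.37]
```

```bash
python3 -m crank '[[[-0.0045,0.0014,0],0],[[-0.0045,0.0015,0],0],[[-0.0045,0.0014,0],0],[[-0.0045,0.0015,0],0],[[0,0,0],0]]' >/dev/null; sh s.sh
```

```text
16.6 [ 0.4196 -0.0553  0.0183] Fn -14.9 Ft -8.6 Fz 0.5 T [-2.7  -0.82 -1.46]
```

```bash
python3 -m crank '[[[-0.0008,-0.0024,0],0],[[0,0,0],0]]' >/dev/null; sh s.sh
```

```text
16.85 [ 0.4149 -0.0551  0.0172] Fn -1.6 Ft -1.2 Fz 1.6 T [-0.25 -0.04  0.01]
```

```bash
python3 -m crank '[[[-0.0045,0.0013,0],0],[[-0.0045,0.0014,0],0],[[-0.0045,0.0014,0],0],[[0,0,0],0]]' >/dev/null; sh s.sh
```

```text
17.35 [ 0.4011 -0.051   0.0172] Fn 1.8 Ft 0.7 Fz 1.2 T [0.25 0.1  0.04]
```

```bash
python3 -m crank '[[[0.0004,0.0013,0],0],[[-0.0045,0.0015,0],0],[[-0.0045,0.0015,0],0],[[-0.0045,0.0014,0],0],[[-0.0045,0.0014,0],0],[[0,0,0],0]]' >/dev/null; sh s.sh
```

```text
18.1 [ 0.3837 -0.0441  0.0173] Fn -0.6 Ft 0.3 Fz 1.3 T [0.1  0.14 0.07]
```

```bash
python3 -m crank '[[[-0.0045,0.0014,0],0],[[-0.0045,0.0014,0],0],[[-0.0045,0.0014,0],0],[[-0.0045,0.0014,0],0],[[0,0,0],0]]' >/dev/null; sh s.sh
```

```text
18.725 [ 0.3656 -0.0385  0.0173] Fn -1.0 Ft 0.6 Fz 1.5 T [0.04 0.11 0.05]
```

```bash
python3 -m crank '[[[-0.0026,-0.0078,0],0],[[-0.0026,-0.0078,0],0],[[-0.0026,-0.0078,0],0],[[-0.0026,-0.0078,0],0],[[-0.0026,-0.0078,0],0],[[-0.0026,-0.0078,0],0],[[0,0,0],0]]' >/dev/null; sh s.sh
```

```text
19.6 [ 0.3508 -0.0863  0.0174] Fn -1.7 Ft 0.5 Fz 0.6 T [-0.19  0.13  0.  ]
```

```bash
python3 -m crank '[[[0.0168,-0.0004,0],4],[[0.0167,0.0008,0],4],[[0.0167,0.002,0],4],[[0.0165,0.0032,0],4],[[0.0162,0.0043,0],4],[[0.0159,0.0054,0],4],[[0,0,0],0]]' ; sh s.sh
```

```text
time_s: 20.48
tool_pos: [0.4506, -0.0701, 0.0173]
tcp_rot: [0.672, 0.741, 0.0, 0.001]
contact_force: [0.2, -0.4, 0.5]
grip_width: 0.0206
grasp_force: 89.4
20.475 [ 0.4506 -0.0701  0.0173] Fn -0.4 Ft -0.3 Fz 0.5 T [ 0.06 -0.24 -0.13]
```

```bash
python3 -m crank '[[[0,-0.008,0],0],[[0,-0.008,0],0],[[0,-0.008,0],0],[[0,-0.008,0],0],[[0,-0.008,0],0],[[0,-0.008,0],0],[[0,-0.008,0],0],[[0,-0.008,0],0]]' >/dev/null; sh s.sh
python3 -m crank '[[[0,-0.008,0],0],[[0,-0.008,0],0],[[0,-0.008,0],0],[[0,-0.008,0],0],[[0,-0.008,0],0],[[0,-0.008,0],0],[[0,-0.006,0],0],[[0,0,0],0]]' >/dev/null; sh s.sh
python3 - <<'E'
from bench import bot
import cv2,numpy as np
a=bot.camera("side")["frame"];b=bot.camera("wrist")["frame"]
cv2.imwrite("pics/sw3.png",np.vstack([cv2.resize(a[130:430,60:460],(600,450))[:300],cv2.resize(b,(400,300)).copy() if 0 else cv2.copyMakeBorder(cv2.resize(b,(400,300)),0,0,0,200,0)]))
E
```

```text
21.475 [ 0.4497 -0.1348  0.0173] Fn 1.0 Ft 0.8 Fz 0.6 T [ 0.17 -0.02  0.01]
22.475 [ 0.4499 -0.1891  0.0174] Fn -1.1 Ft -0.2 Fz -0.0 T [-0.14  0.    0.05]
```

View pics/sw3.png

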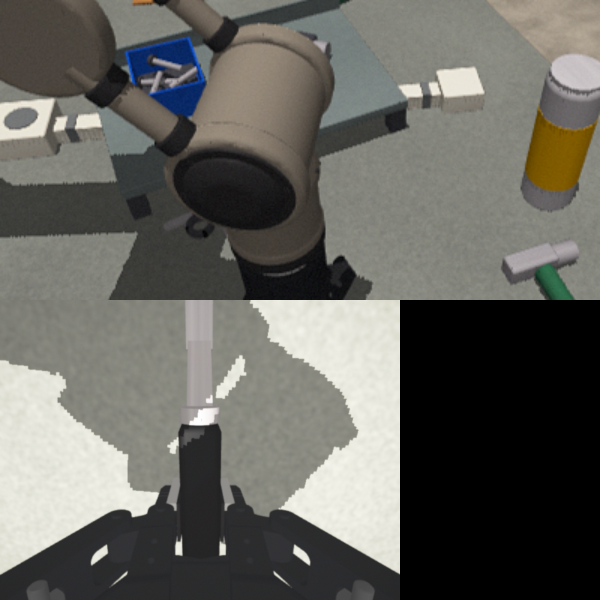

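The nut shows at side pixel about (193,282), in the hook's pocket and out in front of the shelf. I'll pull a little more, release the hook and retreat.

```bash
python3 -m crank '[[[0,-0.006,0],0],[[0,-0.006,0],0],[[0,-0.006,0],0],[[0,-0.006,0],0],[[0,-0.004,0],0],[[0,0,-0.001],0],[[0,0,0],0]]' >/dev/null; sh s.sh
python3 -m crank '[[[0,0,0],0],[[0,0,0],0],[[0,0,0],0],[[0,0,0],0],[[0,0,0],0],[[0,0,0],0]]' 1
python3 -m crank '[[[0,0,0.02],0],[[0,0,0.04],0],[[0,0,0.05],0],[[0,-0.03,0.05],0],[[0.03,-0.04,0.03],0],[[0.04,-0.04,0],0],[[0.05,0,0],0],[[0,0,0],0]]' >/dev/null; sh s.sh
python3 - <<'E'
from bench import bot
import cv2,numpy as np,pickle
d={n:bot.camera(n) for n in("side","scene")};pickle.dump(d,open("c4.pkl","wb"))
cv2.imwrite("pics/s4.png",d["side"]["frame"])
E
```

```text
23.45 [ 0.45   -0.2172  0.0169] Fn -3.2 Ft 0.2 Fz 4.9 T [-0.11  0.36  0.23]
time_s: 24.2
tool_pos: [0.4498, -0.2163, 0.0163]
tcp_rot: [0.672, 0.741, 0.0, 0.0]
contact_force: [0.2, 0.6, 0.9]
grip_width: 0.0855
grasp_force: 0.0
25.2 [ 0.5718 -0.3261  0.2045] Fn -1.1 Ft 0.4 Fz 0.3 T [-0.03  0.03 -0.04]
```

View pics/s4.png

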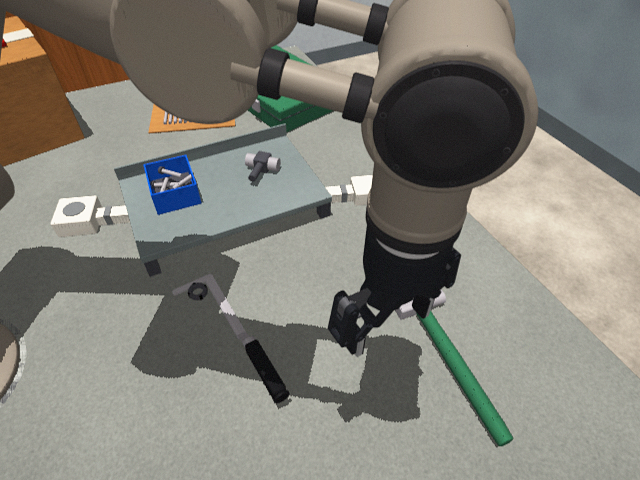

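The nut lies flat at (198,291) in the hook's pocket. The toe is at (178,292), and both are clear of the shelf. I'll check the numbers and hand in.

Run:
```python
import pickle; from h import *
c=pickle.load(open("c4.pkl","rb"))["side"]
n=ray(c,198,291,.01);t=ray(c,178,292,.005);print(n,t)
if n[1]<.03 and t[1]<.045:
    from bench import bot; print(bot.close_job())
```

```text
[ 0.39869754 -0.01319249  0.01      ] [0.36603077 0.0042501  0.005     ]
the job is handed in; nothing more can be done
None
```

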